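# Pry open a rotary fibre switch, index it to its third channel by feel and hold it there

### The job

Use the thin-bladed opening tool to lever up the lid of the fibre switch box at the pry slot in its front edge, swing the lid right open, and lay the tool down flat on the bench. Then set the indexing knob inside by feel: its third click clockwise from its anticlockwise end stop (it may have been left a click up, so go by the end stop), without running past it, and finish still gripping the knob there so that it cannot shift while the reading is taken. Leave the other things on the bench where they stand.

Things in the scene. Friction and masses are not known exactly. Their poses are not given: they have to be found in the camera images.
- switch_box: Grey instrument box fixed to the bench, 140 (x) x 170 (y) x 60 mm, 64 with its white lid. Origin: centre of its underside; x axis from the pry-slot edge (front, robot side) to the hinge edge, z up. Walls 4 mm; inner floor at z 27 mm. The knob stands in its middle on a brass star wheel (84 mm across, top at z 33). All else inside is below z 38, but for the lid catches at the front wall, y +-50.
- pry_slot (a point): Centre of the pry slot's mouth on the box's outer front face (box frame x -70, y 0, z 55.5 mm). The slot, 40 mm wide, goes through the 4 mm wall from its sill at z 51 mm up to the lid's underside at z 60 mm; a steel ledge level with the sill, as wide, juts out 8 mm below it. Axes as the box's: a blade goes in along +x, level; 30 mm behind the wall is free.
- lid (a joint): Angle of the flat white lid (140 x 170 x 4 mm, 110 g, no handle, edges flush with the box), rad: 0 shut, growing as the front edge rises, 1.92 at its stop, 20 degrees past upright. Two spring catches hold it shut over the first 10 mm: lifting the front edge takes 3 to 4 N at first, about 1.5 N once free. The hinge is stiff: the lid stays at any angle where it is left.
- lid_hinge (a point): Middle of the lid's hinge axis, which runs along the box's y axis: box frame x +70 mm, z 60 mm. The lid's underside passes through the axis.
- lid_edge (a point): Middle of the lid's front lower edge, 140 mm from the hinge axis; above the pry slot while the lid is shut, it moves with the lid.
- knob (a joint): Knob angle, rad, growing clockwise from above. Detents click in every 24 degrees (0.419 rad): stop 0 at 0 rad beside the rigid anticlockwise end stop (at -0.05), first click 0.419, second 0.838, third 1.257, on to a seventh at 2.93. It starts at stop 0 or the first click. Leaving a stop takes about 0.18 N m; past half-way the spring pulls the knob into the next.
- knob_grip (a point): On the knob's vertical axis (box frame x 0, y 0, z 47 mm), mid-grip. Black bar 12 mm thick, 44 mm long, pointed nose with white line, upright sides from z 38 to 55 mm, on a round skirt 42 mm across. The point's x axis points along the bar to the nose: 36 degrees anticlockwise (from above) of the box's x axis at stop 0, 36 degrees clockwise of it at the third click; z up.
- tool: Opening tool lying on the bench, about 60 g, 175 mm long: black handle 14 mm wide, 16 high, 100 long; flat steel blade 12 mm wide, 2 thick, 75 long. Origin: on the handle's underside at the balance point, 30 mm behind its blade end; x axis towards the blade, z up as it lies. In this frame the handle spans x -70 to +30 mm, the blade x +30 to +105 mm at z 8 to 10 mm.
- tool_tip (a point): Middle of the blade's end: 105 mm ahead of the tool's origin, 9 mm above the handle's underside.
- spool: Bystander: small white reel with copper-coloured winding standing on its flange, 72 mm across, 34 mm high. Origin: centre of its underside.
- pump_bottle: Bystander: white alcohol dispenser bottle, 62 mm across, 104 mm high. Origin: centre of its underside.
- vgroove_stage: Bystander: small steel micrometer stage, base 90 x 70 mm, 64 mm high. Origin: centre of its underside.

How it is judged:
By the outcome, as a careful person would: the job done as asked, in the order asked, and still so for the second after the job is handed in, while the arm keeps its last pose, push and grip.
It also fails if it takes over 72 s, if anything falls off the work surface, if the arm or the gripper's body presses on something with over 40 N, if the wrist force passes 120 N, or if a joint passes its speed limit or range.

### The arm

A 7-joint arm with a two-finger parallel gripper is mounted at the origin on the work surface. World frame = base frame: x ahead of the robot, y to its left, z up, the work surface at z = 0. Lengths are in m, angles in rad, forces in N, time in s.
With the tool pointing down it reaches from about 0.425 to 0.925 m from the base axis. Payload 6.8 kg.
Tool frame: the origin (TCP) lies at the very end of the fingers, on their centre line; the grasp point (between the pads) lies 19 mm behind it; z points along the fingers, y is the line along which they close (so a half turn about z gives the same grasp; the last joint's range is limited). The gripper opens to 85 mm and grips with 20 to 120 N. Pads are 22 mm wide; open, the fingers measure 114 mm over their backs; the gripper's body (76 mm by 85 mm) begins 54 mm behind the grasp point. The pads swing forward as they close: fully open they stand 13 mm farther back than shut.
Start: joints at [-1.273, 0.477, 0.022, 1.555, -0.011, 1.109, -0.083], TCP at [0.266, 0.62, 0.231] pointing down, gripper open.
Joint ranges: [-2.96, 2.96], [-0.34, 2.1], [-1.41, 1.46], [0.24, 2.44], [-1.37, 4.51], [0.17, 1.92], [-2.96, 2.96]. Speed limits (rad/s): [2.39, 2.39, 3.14, 3.14, 3.14, 3.14, 3.14].

### API

Orientations are given as a unit quaternion [w, x, y, z].
In Python, from station import bot gives the robot as it stands. The module is installed in compiled form; this text tells all that it offers.
- The arm moves only by the shell command python3 -m jog 'ROWS' [OPENING] [FORCE]. ROWS is JSON, a list of rows, each a list of 4 numbers: the shift along the tool's x, y, z in cm, then the turn about the tool's z in rad. In form: [[x, y, z, spin], ...]. A call has 1 to 20 rows; each row is the pose to reach, as a shift and turn from the pose commanded when the call began, along the tool's axes at that moment; what a row does not reach only later rows make up. A row lasts 1/12 s, in which the tool goes at most 41.7 mm and 7.16 degrees, less where a joint would pass 70% of its speed; a pose out of reach is approached as far as the arm can. A call with a gripper value outside its range is refused whole. OPENING is the closure, from -1 (fully open) to 1 (shut), set as the call begins (- or left out, the last holds). The fingers move at their own pace and stop on an object; FORCE is the grip in N (left out, the last holds). Time passes only in rows, so rows that repeat a pose let the fingers close. It gives the time, the measured TCP pose, the force, the opening and the grip force at its end, in the units of the state.
- bot.get_obs(): the state, without advancing time (a new reading comes with each control period).
- bot.read_camera(name): name is "side" or "top"; returns a dict with "pixels" (420x560x3 uint8, red, green, blue), "depth" (420x560 float32, m along the optical axis (not along the pixel's ray), 0 where there is no reading), "fovy" (degrees; the focal length in pixels is half the picture's height over the tangent of half this angle, whatever the lens; pixels are square), "cx", "cy" (the principal point, pixels), "pose" (4x4, takes a point from camera to world coordinates). Camera axes: x right, y down, z forward; pixel columns grow to the right and rows downward; lengths in m; the calibration is good to about 2 mm. A picture is of the moment at which its call begins.
- bot.hand_in(): hands the job in; it is judged then, once.
The state is a dict: "t": time; "q": joint angles; "joint_vel": joint speeds; "joint_torque": joint torques, N m; "eef_pos": TCP position; "tool_rot": TCP orientation; "contact_force": force on the tool from outside, world axes, zero at the start; "torque": the same for the moment, N m; "gripper_width": opening from 0.0 (shut) to 1.0 (fully open); "grasp_force": force on a finger pad.
Only numpy, scipy, OpenCV 4.12 (cv2) and the standard library are available. Lean on these libraries where they do the work, as an engineer would, in place of code of your own. Each camera call takes 0.05 s, during which the arm holds its last target. There are 200 camera calls.

## Working session

There is one attempt and no reset: what is moved stays moved. The work goes in short steps, Python scripts to look and compute and a shell command to move; the robot and the scene stay as the last step left them, time stands still between calls to the robot, and variables do not carry over. Pictures are saved under pics/ and viewed, at most 10 in all, crops included, and the job is handed in when it is done.

```bash
mkdir -p pics; cat > h.py <<'E'
import numpy as np,cv2
from station import bot
def cam(n):
    c=bot.read_camera(n); np.savez(''+n+'.npz',**c); return c
def load(n): return dict(np.load(''+n+'.npz'))
def pt(c,u,v,z=None):
    f=210/np.tan(np.radians(float(c['fovy']))/2); r=np.array([(u-c['cx'])/f,(v-c['cy'])/f,1.])
    P=c['pose']
    if z is None:
        d=np.median(c['depth'][int(v)-1:int(v)+2,int(u)-1:int(u)+2]); return P[:3,:3]@(r*d)+P[:3,3]
    w=P[:3,:3]@r; return P[:3,3]+w*(z-P[2,3])/w[2]
def save(c,name,crop=None,k=1):
    im=c['pixels'][:,:,::-1]
    if crop: x0,y0,x1,y1=crop; im=im[y0:y1,x0:x1]
    cv2.imwrite('pics/'+name,cv2.resize(im,None,fx=k,fy=k,interpolation=cv2.INTER_CUBIC))
E
python3 - <<'E'
from h import *
for n in('top','side'):
    c=cam(n);save(c,n+'0.png');print(n,c['fovy'],c['cx'],c['cy'],c['pose'].round(3).tolist())
o=bot.get_obs();print({k:np.round(v,3).tolist() for k,v in o.items()})
E
```

```text
top 53.17788060707611 278.9880409673497 214.8557759235594 [[-0.017, -0.994, 0.111, 0.477], [-1.0, 0.015, -0.017, -0.001], [0.015, -0.111, -0.994, 0.93], [0.0, 0.0, 0.0, 1.0]]
side 45.322103406099146 277.02440576291673 216.0471448017078 [[0.985, -0.144, 0.095, 0.471], [-0.172, -0.759, 0.628, -0.775], [-0.019, -0.634, -0.773, 1.005], [0.0, 0.0, 0.0, 1.0]]
{'t': 0.1, 'q': [-1.273, 0.478, 0.022, 1.556, -0.011, 1.109, -0.083], 'joint_vel': [-0.002, -0.001, 0.0, -0.004, -0.001, 0.0, 0.001], 'joint_torque': [0.004, -59.777, 1.614, -28.196, 0.013, 0.005, 0.0], 'eef_pos': [0.266, 0.62, 0.23], 'tool_rot': [-0.0, 0.201, 0.979, -0.001], 'contact_force': [0.244, -0.054, -0.378], 'torque': [-0.006, -0.029, -0.012], 'grasp_force': 0.0, 'gripper_width': 0.998}
```

View pics/top0.png

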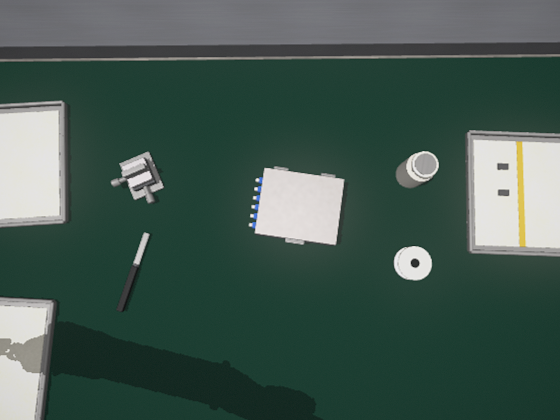

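View pics/side0.png

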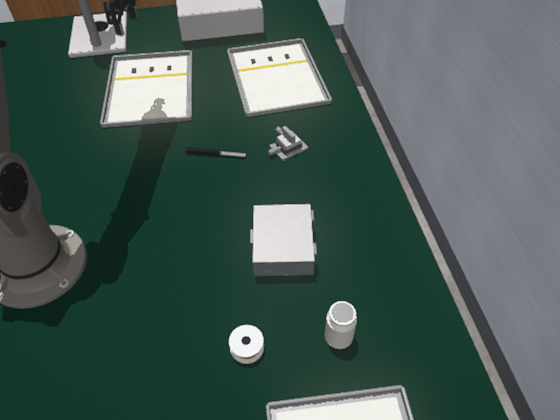

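The top view shows the tool at about (134,272), the box at (300,206), the stage at (140,177), the bottle at (417,168) and the spool at (413,263). I'll enlarge the box and tool.

```bash
python3 - <<'E'
from h import *
c=load('top')
im=c['pixels'][:,:,::-1]
a=cv2.resize(im[160:250,245:355],None,fx=5,fy=5,interpolation=cv2.INTER_CUBIC)
b=cv2.resize(im[225:315,110:160],None,fx=5,fy=5,interpolation=cv2.INTER_CUBIC)
cv2.imwrite('pics/crop1.png',np.hstack([a,np.clip(b*1.5,0,255).astype('uint8')]))
for u,v in [(265,169),(344,179),(336,244),(255,234),(300,206)]: print(pt(c,u,v).round(4),pt(c,u,v,.064).round(4))
E
```

```text
[0.6712 0.0123 0.0645] [0.6713 0.0123 0.064 ]
[ 0.66   -0.1646  0.0007] [ 0.6476 -0.1534  0.064 ]
[ 0.5139 -0.1417  0.0014] [ 0.5114 -0.1322  0.064 ]
[0.539  0.0374 0.0013] [0.5348 0.0348 0.064 ]
[ 0.5916 -0.0595  0.065 ] [ 0.5917 -0.0595  0.064 ]
```

View pics/crop1.png

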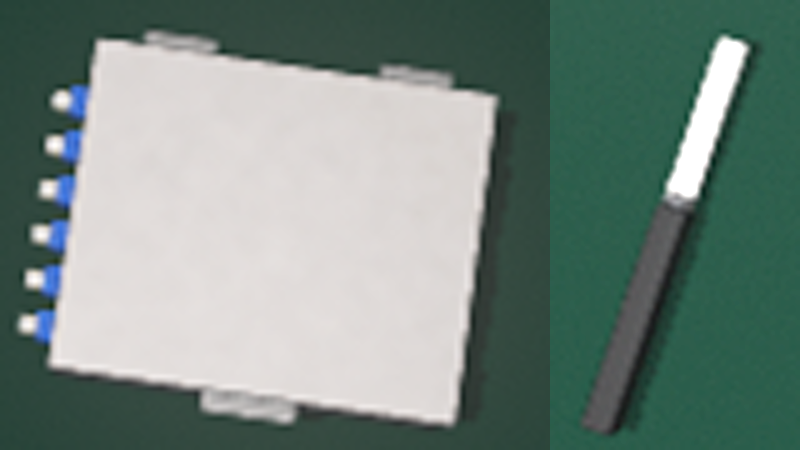

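The crop shows the lid corners at (98,40), (497,97), (455,425) and (50,367), with the ledge at the bottom near (249,405). The tool tip is at (734,40), the blade/handle joint at (679,201) and the handle end at (601,428).

```bash
python3 - <<'E'
from h import *
c=load('top')
g=lambda x,y,z:pt(c,245+x/5-.4,160+y/5-.4,z)
P=np.array([g(98,40,.064),g(497,97,.064),g(455,425,.064),g(50,367,.064)])[:,:2]
M=np.array([[.07,.085],[.07,-.085],[-.07,-.085],[-.07,.085]])
ce=P.mean(0);H=M.T@(P-ce);U,S,V=np.linalg.svd(H);R=(U@V).T
yaw=np.arctan2(R[1,0],R[0,0]);print('box',ce,yaw,'res',(M@R.T+ce-P).round(4).tolist())
print('slot',ce+R@[-.07,0],'ledge seen',g(249,420,.051),'exp',ce+R@[-.078,0])
t=lambda x,y,z:pt(c,110+(x-550)/5-.4,225+y/5-.4,z)
tip=t(734,40,.010);j=t(679,201,.016);e=t(601,428,.016)
print('tip',tip,'joint',j,'end',e,'lens',np.linalg.norm((tip-j)[:2]),np.linalg.norm((j-e)[:2]))
d=(tip-e)[:2];y=np.arctan2(d[1],d[0]);u=d/np.linalg.norm(d)
print('tool yaw',y,'orig', (tip[:2]-.105*u+e[:2]+.07*u)/2)
# rotation
from scipy.spatial.transform import Rotation as Ro
o=bot.get_obs();q=o['tool_rot'];m=Ro.from_quat([*q[1:],q[0]]).as_matrix();print(m.round(3))
# depth check other objects
for n,u,v in [('bottle',425,160),('spool',415,262),('stage',140,177)]: print(n,pt(c,u,v).round(3))
E
```

```text
box [ 0.59226189 -0.05877847] -0.15820940945551915 res [[0.0005, 0.0001], [0.0004, -0.0003], [-0.0005, -0.0004], [-0.0004, 0.0006]]
slot [ 0.52313612 -0.04774995] ledge seen [ 0.51423308 -0.0468704   0.051     ] exp [ 0.51523603 -0.04648955]
tip [0.54529158 0.27424546 0.01      ] joint [0.47576456 0.29479264 0.016     ] end [0.38040288 0.3258212  0.016     ] lens 0.07249961303345827 0.10028270733177293
tool yaw -0.3031501995354368 orig [0.44614522 0.30525757]
[[-0.919  0.395 -0.001]
 [ 0.395  0.919 -0.002]
 [-0.    -0.002 -1.   ]]
bottle [ 0.676 -0.312  0.105]
spool [ 0.472 -0.304  0.035]
stage [0.663 0.281 0.039]
```

```bash
cat >> h.py <<'E'
from scipy.spatial.transform import Rotation as Ro
BOX=np.array([.59226,-.05878]);BY=-.1582
def box(x,y,z): 
    c,s=np.cos(BY),np.sin(BY); return np.array([BOX[0]+c*x-s*y,BOX[1]+s*x+c*y,z])
def st():
    o=bot.get_obs();q=o['tool_rot'];m=Ro.from_quat([*q[1:],q[0]]).as_matrix();return o,m
def rel(p,yaw=None):
    o,m=st();d=m.T@(np.array(p)-o['eef_pos'])*100;s=0
    if yaw is not None:
        s=-(yaw-np.arctan2(m[1,0],m[0,0]));s=(s+np.pi)%(2*np.pi)-np.pi
    print('rel',d.round(2),round(s,3))
E
python3 -c "
from h import *
rel([.4633,.2999,.09],-.3032+np.pi);rel([.4633,.2999,.003],-.3032+np.pi)"
```

```text
rel [-30.73 -21.58  14.08] -0.103
rel [-30.73 -21.57  22.78] -0.103
```

```bash
python3 -m jog '[[-30.7,-21.6,14,-0.103],[-30.7,-21.6,14,-0.103],[-30.7,-21.6,14,-0.103],[-30.7,-21.6,14,-0.103],[-30.7,-21.6,14,-0.103],[-30.7,-21.6,14,-0.103],[-30.7,-21.6,14,-0.103],[-30.7,-21.6,14,-0.103],[-30.7,-21.6,14,-0.103],[-30.7,-21.6,14,-0.103],[-30.7,-21.6,14,-0.103],[-30.7,-21.6,14,-0.103],[-30.7,-21.6,14,-0.103],[-30.7,-21.6,14,-0.103]]' -0.2 60; python3 -c "
from h import *
rel([.4633,.2999,.003],-.3032+np.pi)
c=cam('top');save(c,'t2.png',(80,200,220,330),4)"
```

```text
t: 1.27
eef_pos: [0.4626, 0.3023, 0.0916]
tool_rot: [-0.0, 0.15, 0.989, 0.001]
contact_force: [0.1, 1.0, -0.6]
gripper_width: 0.598
grasp_force: 0.0
rel [-0.14 -0.22  8.86] 0.003
```

View pics/t2.png

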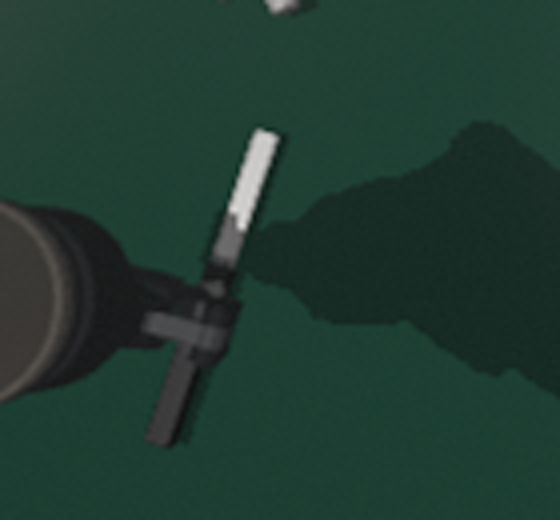

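The gripper sits over the handle in line with it, with the blade tip at (268,132) in the crop. Next I descend and grip.

```bash
python3 -m jog '[[0,0,3,0],[0,0,6,0],[0,0,8,0],[0,0,8.7,0],[0,0,8.7,0],[0,0,8.7,0],[0,0,8.7,0]]'; python3 -m jog '[[0,0,0,0],[0,0,0,0],[0,0,0,0],[0,0,0,0],[0,0,0,0],[0,0,0,0],[0,0,0,0],[0,0,0,0]]' 1 100; python3 -m jog '[[0,0,-3,0],[0,0,-6,0],[0,0,-9,0],[0,0,-12,0],[0,0,-12,0],[0,0,-12,0]]'
```

```text
t: 1.9
eef_pos: [0.464, 0.3017, 0.0057]
tool_rot: [0.001, 0.151, 0.989, 0.001]
contact_force: [0.6, 0.6, 0.1]
gripper_width: 0.603
grasp_force: 0.0
t: 2.57
eef_pos: [0.4638, 0.3009, 0.0055]
tool_rot: [0.0, 0.151, 0.989, 0.001]
contact_force: [-2.0, -0.9, 8.6]
gripper_width: 0.129
grasp_force: 98.3
t: 3.07
eef_pos: [0.4644, 0.3013, 0.1264]
tool_rot: [0.001, 0.151, 0.989, 0.002]
contact_force: [-0.2, -0.2, -0.4]
gripper_width: 0.129
grasp_force: 98.2
```

```bash
python3 - <<'E'
from h import *
c=cam('top');d=cam('side')
o,m=st();print(o['eef_pos'])
def proj(c,p):
    f=210/np.tan(np.radians(float(c['fovy']))/2);q=np.linalg.inv(c['pose'])@[*p,1];return q[0]/q[2]*f+c['cx'],q[1]/q[2]*f+c['cy']
tip=o['eef_pos']+m@[-.087,0,0]+[0,0,.0035]
ims=[]
for k in(c,d):
    u,v=proj(k,tip);print(u,v)
    x,y=int(u)-35,int(v)-40
    ims.append(cv2.resize(k['pixels'][y:y+80,x:x+65,::-1],None,fx=6,fy=6,interpolation=cv2.INTER_CUBIC));print(x,y)
cv2.imwrite('pics/t3.png',np.hstack(ims))
E
```

```text
[0.46272735 0.30016856 0.12377564]
128.06313333609316 228.12444069086555
93 188
243.30987882835376 122.38202175112826
208 82
```

View pics/t3.png

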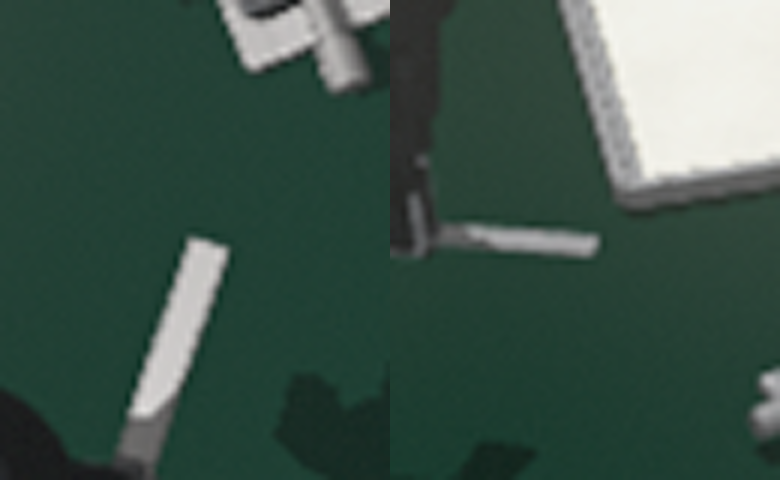

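The top crop has the tip at (209,243) and the side crop at (598,246). Both are within about 1 px of the prediction, so tip = TCP + 87 mm ahead, 3.5 mm up.

```bash
python3 -c "
from h import *
rel(box(-.164,0,.1237),BY+np.pi);rel(box(-.164,0,.052),BY+np.pi)"
```

```text
rel [-6.840e+00 -3.276e+01  3.000e-02] -0.145
rel [ -6.84 -32.76   7.2 ] -0.145
```

```bash
python3 -m jog '[[-6.8,-32.8,0,-0.145],[-6.8,-32.8,0,-0.145],[-6.8,-32.8,0,-0.145],[-6.8,-32.8,0,-0.145],[-6.8,-32.8,0,-0.145],[-6.8,-32.8,0,-0.145],[-6.8,-32.8,0,-0.145],[-6.8,-32.8,0,-0.145],[-6.8,-32.8,0,-0.145],[-6.8,-32.8,0,-0.145],[-6.8,-32.8,0,-0.145],[-6.8,-32.8,0,-0.145],[-6.8,-32.8,0,-0.145]]'; python3 -c "
from h import *
rel(box(-.164,0,.1237),BY+np.pi);rel(box(-.164,0,.052),BY+np.pi)"
```

```text
t: 4.25
eef_pos: [0.4303, -0.0313, 0.1239]
tool_rot: [-0.0, 0.077, 0.997, 0.0]
contact_force: [0.8, 0.8, -1.0]
gripper_width: 0.125
grasp_force: 98.3
rel [-0.02 -0.17  0.02] 0.003
rel [-0.03 -0.17  7.19] 0.003
```

```bash
python3 -m jog '[[0,0,2,0],[0,0,4,0],[0,0,6,0],[0,0,7.2,0],[0,0,7.2,0],[0,0,7.2,0],[0,0,7.2,0],[0,0,7.2,0],[0,0,7.2,0]]'; python3 - <<'E'
from h import *
rel(box(-.164,0,.052),BY+np.pi)
d=cam('side');c=cam('top')
a=cv2.resize(d['pixels'][190:290,190:330,::-1],None,fx=4,fy=4,interpolation=cv2.INTER_CUBIC)
b=cv2.resize(c['pixels'][200:300,240:300,::-1],None,fx=4,fy=4,interpolation=cv2.INTER_CUBIC)
cv2.imwrite('pics/t4.png',np.hstack([a,b]))
E
```

```text
t: 5.0
eef_pos: [0.4311, -0.0326, 0.0531]
tool_rot: [0.001, 0.079, 0.997, 0.0]
contact_force: [-0.4, 0.1, -0.8]
gripper_width: 0.129
grasp_force: 98.3
rel [ 0.07 -0.05  0.11] 0.001
```

View pics/t4.png

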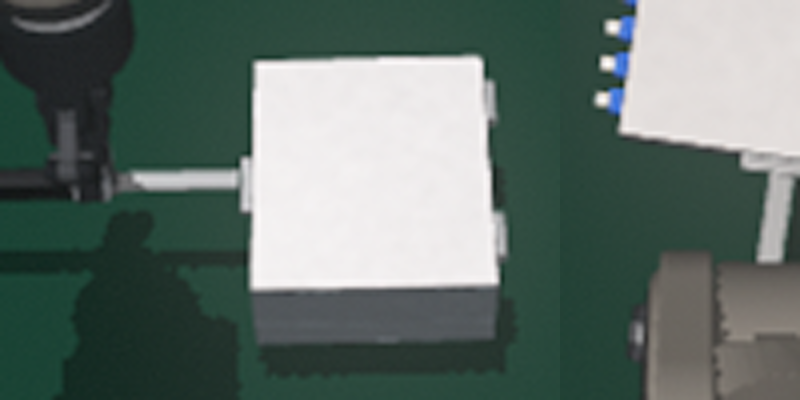

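The blade (side crop, 130–240,180) lines up with the ledge at (246,183). I'll insert it.

```bash
python3 -m jog '[[0,0,0.1,0],[-0.5,0,0.1,0],[-1,0,0.1,0],[-1.5,0,0.1,0],[-2,0,0.1,0],[-2.5,0,0.1,0],[-2.5,0,0.1,0],[-2.5,0,0.1,0],[-2.5,0,0.1,0]]'; python3 -c "
from h import *
rel(box(-.140,0,.052),BY+np.pi);o,m=st();print(o['torque'])"
```

```text
t: 5.85
eef_pos: [0.4547, -0.0367, 0.0512]
tool_rot: [-0.0, 0.079, 0.997, -0.0]
contact_force: [0.1, -0.0, -1.0]
gripper_width: 0.124
grasp_force: 98.3
rel [ 0.07 -0.01 -0.08] 0.0
[-0.00556199 -0.02767806  0.02964311]
```

```bash
python3 -m jog '[[0,0,-0.3,0],[0,0,-0.6,0],[-0.02,0,-0.9,0],[-0.05,0,-1.3,0],[-0.1,0,-1.7,0],[-0.14,0,-2.1,0],[-0.19,0,-2.55,0],[-0.3,0,-3.1,0],[-0.43,0,-3.6,0],[-0.57,0,-4.1,0],[-0.74,0,-4.6,0],[-0.74,0,-4.6,0],[-0.74,0,-4.6,0]]'; python3 -c "
from h import *
o,m=st();print(o['torque'],m.round(3).tolist());rel(box(-.139,0,.0512))
d=cam('side');save(d,'t5.png',(190,170,330,290),4)
"
```

```text
t: 6.93
eef_pos: [0.4632, -0.0379, 0.0978]
tool_rot: [0.001, 0.079, 0.997, 0.0]
contact_force: [-0.8, -0.5, -0.6]
gripper_width: 0.123
grasp_force: 99.2
[-0.10244076  0.01433749 -0.00985739] [[-0.988, 0.157, 0.002], [0.157, 0.988, 0.0], [-0.002, 0.0, -1.0]]
rel [ 0.83 -0.03  4.66] 0
```

View pics/t5.png

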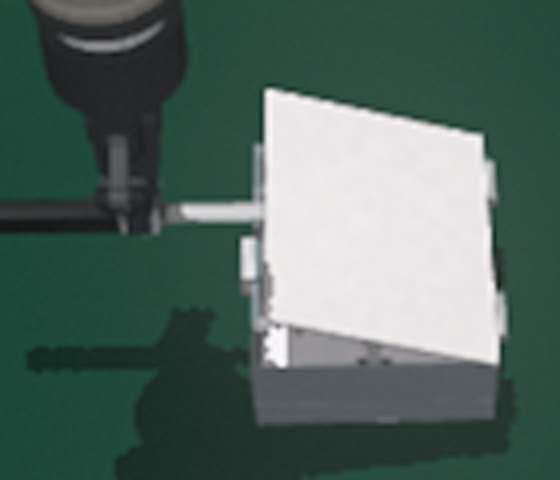

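The blade has raised the lid's front edge about 20°. I'll continue along the arc to the stop.

```bash
python3 -m jog '[[-0.4,0,-1,0],[-0.9,0,-1.95,0],[-1.5,0,-2.85,0],[-2.1,0,-3.7,0],[-2.85,0,-4.5,0],[-3.65,0,-5.2,0],[-4.5,0,-5.85,0],[-5.4,0,-6.4,0],[-6.3,0,-6.9,0],[-7.3,0,-7.3,0],[-8.3,0,-7.6,0],[-9.4,0,-7.8,0],[-10.4,0,-7.9,0],[-11.5,0,-7.9,0],[-12.5,0,-7.9,0],[-12.5,0,-7.9,0],[-12.5,0,-7.9,0]]'; python3 -m jog '[[-0.6,0,0,0],[-1.1,0,0.1,0],[-1.6,0,0.2,0],[-2.1,0,0.3,0],[-2.6,0,0.4,0],[-2.9,0,0.5,0],[-2.9,0,0.5,0],[-2.9,0,0.5,0]]'
```

```text
t: 8.4
eef_pos: [0.5865, -0.0577, 0.1762]
tool_rot: [0.0, 0.079, 0.997, -0.0]
contact_force: [0.8, -0.5, -0.8]
gripper_width: 0.128
grasp_force: 99.2
t: 9.07
eef_pos: [0.6148, -0.0621, 0.1713]
tool_rot: [0.0, 0.079, 0.997, -0.0]
contact_force: [-0.4, -0.6, -0.8]
gripper_width: 0.124
grasp_force: 99.3
```

```bash
python3 -m jog '[[-0.2,0,0,0],[-0.35,0,0,0],[-0.5,0,0,0],[-0.5,0,0,0],[-0.5,0,0,0]]'; python3 - <<'E'
from h import *
print(box(0,0,0)); rel(box(0.02,0,.0512))
d=cam('side');c=cam('top')
a=cv2.resize(d['pixels'][140:300,170:350,::-1],None,fx=2.5,fy=2.5);b=cv2.resize(c['pixels'][140:300,220:350,::-1],None,fx=2.5,fy=2.5)
cv2.imwrite('pics/t6.png',np.hstack([a,b]))
E
```

```text
t: 9.48
eef_pos: [0.6193, -0.0628, 0.1713]
tool_rot: [-0.0, 0.079, 0.997, 0.0]
contact_force: [-2.0, 0.9, -0.4]
gripper_width: 0.129
grasp_force: 99.4
[ 0.59226 -0.05878  0.     ]
rel [ 0.73 -0.03 12.01] 0
```

View pics/t6.png

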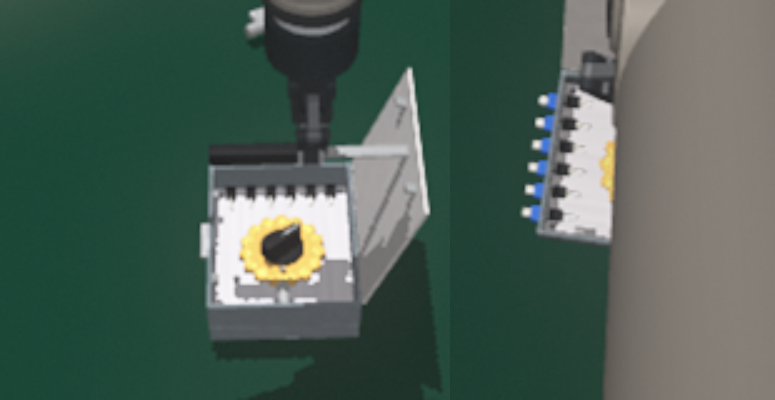

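The lid is fully open against its stop, and the knob's white nose line points to (297,228) in the side crop. Now I retract and lay the tool back on its old spot.

```bash
python3 -m jog '[[4,0,0,0],[8,0,0,0],[11,0,0,0],[11,0,0,0]]';  python3 -c "
from h import *
rel([.4638,.3009,.05],-.3032+np.pi)"
```

```text
t: 9.92
eef_pos: [0.5046, -0.0452, 0.1704]
tool_rot: [-0.003, 0.079, 0.997, 0.0]
contact_force: [-1.0, 1.3, -0.5]
gripper_width: 0.132
grasp_force: 99.3
rel [ 9.4  33.54 12.09] 0.146
```

```bash
python3 -m jog '[[9.4,33.5,0,0.146],[9.4,33.5,0,0.146],[9.4,33.5,0,0.146],[9.4,33.5,0,0.146],[9.4,33.5,0,0.146],[9.4,33.5,0,0.146],[9.4,33.5,0,0.146],[9.4,33.5,0,0.146],[9.4,33.5,0,0.146],[9.4,33.5,0,0.146],[9.4,33.5,4,0.146],[9.4,33.5,8,0.146],[9.4,33.5,12,0.146],[9.4,33.5,14,0.146],[9.4,33.5,14,0.146],[9.4,33.5,14,0.146],[9.4,33.5,14,0.146]]'; python3 -c "
from h import *
rel([.4638,.3009,.0055],-.3032+np.pi)"
```

```text
t: 11.33
eef_pos: [0.4722, 0.3004, 0.0328]
tool_rot: [0.001, 0.152, 0.988, 0.001]
contact_force: [0.4, 1.4, -0.6]
gripper_width: 0.125
grasp_force: 99.3
rel [ 0.82 -0.21  2.73] -0.001
```

```bash
python3 -m jog '[[0,0,0.7,0],[0,0,1.4,0],[0,0,2,0],[0,0,2.4,0],[0,0,2.6,0],[0,0,2.6,0],[0,0,2.6,0],[0,0,2.6,0]]'
```

```text
t: 12.0
eef_pos: [0.4703, 0.2999, 0.0055]
tool_rot: [-0.0, 0.151, 0.988, -0.0]
contact_force: [-2.8, -1.1, 5.3]
gripper_width: 0.13
grasp_force: 100.2
```

```bash
python3 -m jog '[[0,0,-0.1,0],[0,0,-0.1,0],[0,0,-0.1,0],[0,0,-0.1,0],[0,0,-0.1,0]]' -0.2; python3 -m jog '[[0,0,-3,0],[0,0,-6,0],[0,0,-10,0],[0,0,-14,0],[0,0,-17,0],[0,0,-17,0],[0,0,-17,0]]'; python3 - <<'E'
from h import *
o,m=st();print(o['eef_pos'],o['q'])
d=cam('side');c=cam('top')
a=cv2.resize(d['pixels'][200:280,235:335,::-1],None,fx=4.5,fy=4.5,interpolation=cv2.INTER_CUBIC);
b=cv2.resize(c['pixels'][160:250,245:322,::-1],None,fx=4,fy=4,interpolation=cv2.INTER_CUBIC)
e=cv2.resize(d['pixels'][120:180,170:270,::-1],None,fx=4,fy=3.9,interpolation=cv2.INTER_CUBIC)
cv2.imwrite('pics/t7.png',np.vstack([np.hstack([a,b])[:, :758] if a.shape[0]==b.shape[0] else np.hstack([a[:360],b[:360]])[:,:758],cv2.copyMakeBorder(e,0,0,0,758-400,cv2.BORDER_CONSTANT)]))
E
```

```text
t: 12.42
eef_pos: [0.4706, 0.3, 0.0062]
tool_rot: [0.0, 0.151, 0.988, 0.0]
contact_force: [-0.8, -0.6, 0.5]
gripper_width: 0.603
grasp_force: 0.0
t: 13.0
eef_pos: [0.4716, 0.3008, 0.1783]
tool_rot: [0.001, 0.151, 0.988, 0.002]
contact_force: [-0.5, -0.6, -1.1]
gripper_width: 0.597
grasp_force: 0.0
[0.47158214 0.30077974 0.17826545] [-0.71384635  0.34357016  0.042804    1.89477831 -0.01851418  0.89916226
  0.60480866]
```

View pics/t7.png

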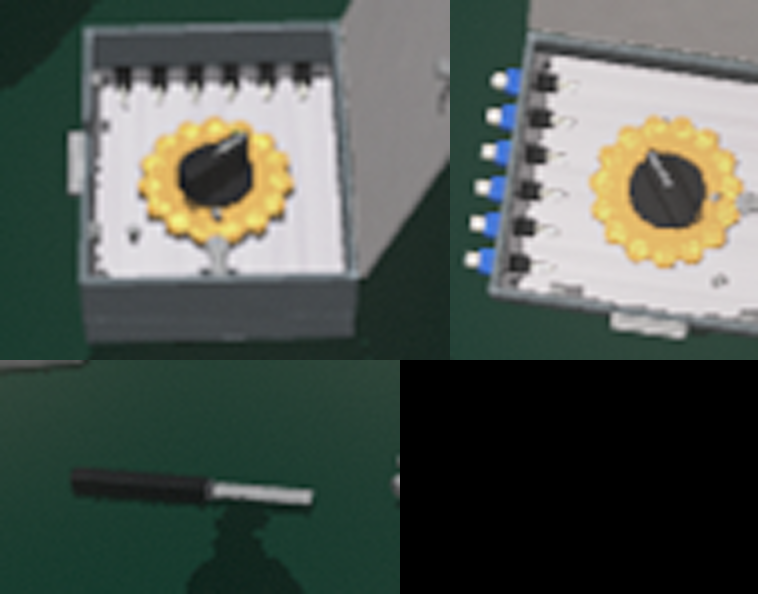

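The tool lies flat on the bench. In the top crop the white line runs from (650,150) to (670,186), about 29° world, so the knob is at stop 0; its skirt centre is at (668,190).

```bash
python3 - <<'E'
from h import *
c=load('top')
print('knob centre seen',pt(c,299.1,207.1,.042),pt(c,299.1,207.1),'nose',pt(c,245+(650-450)/4-.4,160+150/4-.4,.05),pt(c,245+(670-450)/4-.4,160+186/4-.4,.055))
a=BY+.628
o,m=st();print('yaw now',np.arctan2(m[1,0],m[0,0]))
for yaw in (a,a+np.pi): rel(box(0,0,.12),yaw)
E
```

```text
knob centre seen [ 0.59230378 -0.05904168  0.042     ] [ 0.59053551 -0.05814164  0.05567685] nose [ 0.61281221 -0.04943597  0.05      ] [ 0.59273001 -0.05928758  0.055     ]
yaw now 2.83782675324433
rel [-22.4  -30.52   5.55] 2.368
rel [-22.4  -30.52   5.55] -0.774
```

```bash
python3 -m jog '[[-22.4,-30.5,0,-0.774],[-22.4,-30.5,0,-0.774],[-22.4,-30.5,0,-0.774],[-22.4,-30.5,0,-0.774],[-22.4,-30.5,0,-0.774],[-22.4,-30.5,0,-0.774],[-22.4,-30.5,0,-0.774],[-22.4,-30.5,0,-0.774],[-22.4,-30.5,0,-0.774],[-22.4,-30.5,0,-0.774],[-22.4,-30.5,5.5,-0.774],[-22.4,-30.5,5.5,-0.774],[-22.4,-30.5,5.5,-0.774],[-22.4,-30.5,5.5,-0.774],[-22.4,-30.5,5.5,-0.774],[-22.4,-30.5,5.5,-0.774]]' -0.3; python3 - <<'E'
from h import *
o,m=st();print(o['q'].round(3) if hasattr(o['q'],'round') else o['q'])
rel(box(0,0,.041),BY+.628+np.pi)
E
```

```text
t: 14.43
eef_pos: [0.5939, -0.0576, 0.1223]
tool_rot: [0.001, -0.233, 0.972, -0.0]
contact_force: [0.0, -0.4, 0.0]
gripper_width: 0.65
grasp_force: 0.0
[-0.03   0.471  0.029  1.847 -0.018  0.822  2.05 ]
rel [ 0.21 -0.02  8.13] 0.001
```

```bash
python3 -m jog '[[0.1,0,2.5,0],[0.1,0,5,0],[0.1,0,7,0],[0.1,0,8,0],[0.1,0,8,0],[0.1,0,8,0],[0.1,0,8,0],[0.1,0,8,0],[0.1,0,8,0],[0.1,0,8,0]]'; python3 - <<'E'
from h import *
rel(box(0,0,.041),BY+.628+np.pi)
E
```

```text
t: 15.27
eef_pos: [0.5927, -0.0585, 0.0422]
tool_rot: [0.001, -0.233, 0.973, -0.0]
contact_force: [0.4, 0.3, -0.1]
gripper_width: 0.651
grasp_force: 0.0
rel [ 0.05 -0.    0.12] 0.0
```

```bash
python3 -m jog '[[0,0,0.05,0],[0,0,0.05,0],[0,0,0.05,0],[0,0,0.05,0],[0,0,0.05,0],[0,0,0.05,0],[0,0,0.05,0],[0,0,0.05,0],[0,0,0.05,0],[0,0,0.05,0]]' 1 80; cat > s.py <<'E'
from h import *
o,m=st();y=np.arctan2(m[1,0],m[0,0])
print('yaw',round(float((y+2*np.pi)%(2*np.pi)),4),'cw from nominal stop0',round(float((BY+.628+np.pi-y+np.pi)%(2*np.pi)-np.pi),4),'Tz',np.round(o['torque'],3),'F',np.round(o['contact_force'],1),'grip',o['grasp_force'],o['eef_pos'].round(4))
E
python3 s.py
```

```text
t: 16.1
eef_pos: [0.5921, -0.0584, 0.041]
tool_rot: [-0.0, -0.233, 0.972, 0.0]
contact_force: [-2.2, 0.4, 6.2]
gripper_width: 0.115
grasp_force: 79.7
yaw 3.6117 cw from nominal stop0 -0.0004 Tz [ 0.131  0.515 -0.026] F [-2.2  0.4  6.2] grip 79.6632993221283 [ 0.5921 -0.0584  0.041 ]
```

```bash
python3 -m jog '[[0,0,0,0],[0,0,0,0],[0,0,-0.2,0],[0,0,-0.2,0],[0,0,-0.2,0]]' 0.4 80; python3 -m jog '[[0,0,0,0],[0,0,0,0],[0,0,0,0],[0,0,0,0],[0,0,0,0],[0,0,0,0],[0,0,0,0],[0,0,0,0]]' 1 80; python3 s.py
```

```text
t: 16.52
eef_pos: [0.5923, -0.0586, 0.0429]
tool_rot: [0.0, -0.233, 0.972, -0.0]
contact_force: [0.1, -1.2, -0.3]
gripper_width: 0.299
grasp_force: 0.0
t: 17.18
eef_pos: [0.5921, -0.0584, 0.043]
tool_rot: [0.0, -0.233, 0.972, 0.0]
contact_force: [-1.9, -0.7, 4.3]
gripper_width: 0.114
grasp_force: 79.0
yaw 3.6118 cw from nominal stop0 -0.0004 Tz [ 0.106  0.474 -0.024] F [-1.9 -0.7  4.3] grip 78.98643851280212 [ 0.5921 -0.0584  0.043 ]
```

```bash
for i in 1 2 3; do python3 -m jog '[[0,0,0,-0.015],[0,0,0,-0.03],[0,0,0,-0.03],[0,0,0,-0.03]]' >/dev/null; python3 s.py; done
```

```text
yaw 3.6414 cw from nominal stop0 -0.03 Tz [ 0.402  0.474 -0.139] F [-1.3  1.8  6.8] grip 79.15634393692017 [ 0.5922 -0.0584  0.0431]
yaw 3.6708 cw from nominal stop0 -0.0594 Tz [ 0.399  0.414 -0.332] F [-2.   1.1  7.1] grip 79.25806045532227 [ 0.5922 -0.0585  0.043 ]
yaw 3.6986 cw from nominal stop0 -0.0872 Tz [ 0.376  0.512 -0.985] F [-2.1  1.6  6.2] grip 80.31228472245857 [ 0.5922 -0.0584  0.0431]
```

```bash
python3 -m jog '[[0,0,0,0.05],[0,0,0,0.09],[0,0,0,0.09],[0,0,0,0.09]]' >/dev/null; python3 s.py; python3 -m jog '[[0,0,0,0.05],[0,0,0,0.1],[0,0,0,0.15],[0,0,0,0.15],[0,0,0,0.15]]' >/dev/null; python3 s.py;  python3 -m jog '[[0,0,0,0.06],[0,0,0,0.12],[0,0,0,0.18],[0,0,0,0.24],[0,0,0,0.269],[0,0,0,0.269],[0,0,0,0.269]]' >/dev/null; python3 s.py
```

```text
yaw 3.6118 cw from nominal stop0 -0.0004 Tz [ 0.13   0.499 -0.04 ] F [-2.8  1.3  6.3] grip 79.17110323905945 [ 0.5921 -0.0583  0.0431]
yaw 3.4621 cw from nominal stop0 0.1493 Tz [0.486 0.682 0.012] F [-2.1  1.6  8.2] grip 79.24466729164124 [ 0.5921 -0.0581  0.0431]
yaw 3.1933 cw from nominal stop0 0.4181 Tz [ 0.514  0.638 -0.035] F [-2.9  2.9  7.2] grip 79.1828191280365 [ 0.5919 -0.0576  0.043 ]
```

```bash
python3 -m jog '[[0,0,0,0.04],[0,0,0,0.08],[0,0,0,0.08]]' >/dev/null; python3 s.py; python3 -m jog '[[0,0,0,0.06],[0,0,0,0.12],[0,0,0,0.18],[0,0,0,0.24],[0,0,0,0.28],[0,0,0,0.28]]' >/dev/null; python3 s.py;  python3 -m jog '[[0,0,0,0.06],[0,0,0,0.06],[0,0,0,0.06]]' >/dev/null; python3 s.py;  python3 -m jog '[[0,0,0,0.06],[0,0,0,0.12],[0,0,0,0.18],[0,0,0,0.24],[0,0,0,0.3],[0,0,0,0.35],[0,0,0,0.35]]' >/dev/null; python3 s.py;
```

```text
yaw 3.1121 cw from nominal stop0 0.4993 Tz [0.523 0.66  0.092] F [-3.3  3.1  6.3] grip 79.28324103355408 [ 0.5919 -0.0574  0.043 ]
yaw 2.8314 cw from nominal stop0 0.78 Tz [ 0.422  0.705 -0.165] F [-2.8  2.8  4.8] grip 78.8917350769043 [ 0.592  -0.0568  0.043 ]
yaw 2.7738 cw from nominal stop0 0.8375 Tz [ 1.033  0.583 -0.032] F [-2.5  4.7  7.9] grip 79.51623201370239 [ 0.5921 -0.0568  0.043 ]
yaw 2.4216 cw from nominal stop0 1.1898 Tz [ 1.416  0.382 -0.114] F [-2.2  6.2  7.8] grip 79.49440240859985 [ 0.5924 -0.0561  0.043 ]
```

```bash
python3 -m jog '[[0,0,0,0.03],[0,0,0,0.066],[0,0,0,0.066],[0,0,0,0.066],[0,0,0,0.066]]'; python3 s.py; python3 - <<'E'
from h import *
rel(box(0,0,.043))
o,m=st();print(m.round(4).tolist(),o['q'])
d=cam('side')
cv2.imwrite('pics/t8.png',np.hstack([cv2.resize(d['pixels'][190:290,220:340,::-1],None,fx=4,fy=4,interpolation=cv2.INTER_CUBIC),cv2.resize(d['pixels'][120:345,170:350,::-1],None,fx=1.777,fy=1.777)[:400]]))
E
```

```text
t: 21.52
eef_pos: [0.5925, -0.056, 0.0431]
tool_rot: [-0.0, 0.382, 0.924, 0.001]
contact_force: [-1.7, 5.4, 5.7]
gripper_width: 0.113
grasp_force: 79.1
yaw 2.3586 cw from nominal stop0 1.2528 Tz [ 1.083  0.411 -0.033] F [-1.7  5.4  5.7] grip 79.1329300403595 [ 0.5925 -0.056   0.0431]
rel [-0.18 -0.21  0.01] 0
[[-0.7088, 0.7054, 0.0001], [0.7054, 0.7088, 0.0026], [0.0017, 0.0019, -1.0]] [-0.27075817  0.60923501  0.34988866  1.90637527 -0.32130387  0.6804691
  1.06095863]
```

View pics/t8.png

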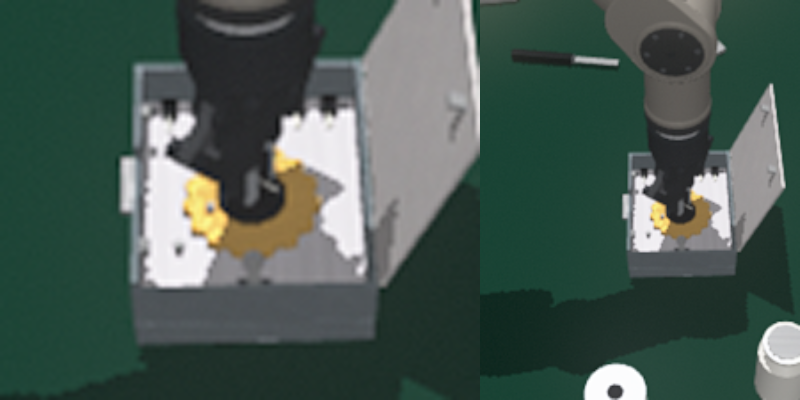

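The jaws hold the bar with the white line turned to the lower right at (270,182). The torque is at the same zero-bias seen at the other detents, and the tool and bystanders are undisturbed. Handing in.

```bash
python3 -m jog '[[0,0,0,0],[0,0,0,0],[0,0,0,0],[0,0,0,0]]'>/dev/null; python3 s.py; python3 -c "
from h import *
print(bot.hand_in())"
```

```text
yaw 2.3585 cw from nominal stop0 1.2529 Tz [ 1.069  0.272 -0.066] F [-1.6  4.6  6.5] grip 79.09022212028503 [ 0.5925 -0.0561  0.0431]
the job is handed in; nothing more can be done
None
```

I pried the lid up, swung it open to its stop and laid the tool flat on the bench. I then turned the knob back to its end stop and clockwise to the third click, measured at 1.253 rad against 1.257. It is still gripped there, and the job is handed in at about 22 s; no verdict came back.

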